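Stow the screwdriver in the carrier and hold the carrier up level

ROBOT

A 7-joint arm with a two-finger parallel gripper is mounted at the origin on a cart in front of the work surface, level with it; the furniture and walls round the work are solid. World frame = base frame: x ahead of the robot, y to its left, z up, the work surface at z = 0. Lengths are in mm, angles in rad, forces in N, time in s.
With the tool pointing down it reaches from about 350 to 900 mm from the base axis. Payload 7.2 kg.
Tool frame: the origin (TCP) lies on the centre line of the jaws, within the pads' length; the fingertips stand robot.tip_reach ahead of it and the grasp point (between the pads) lies 8 mm behind it (robot.tip_reach is the distance from the TCP to the fingertips, in mm); z points along the fingers, y is the line along which they close (so a half turn about z gives the same grasp; the last joint's range is limited). The gripper opens to 85 mm and grips with 20 to 120 N. Pads are 22 mm wide; open, the fingers measure 114 mm over their backs; the gripper's body (76 mm by 85 mm) begins 54 mm behind the grasp point. The pads swing forward as they close: fully open they stand 13 mm farther back than shut.
Start: joints at [1.27, 0.411, -0.013, 1.596, 0.006, 1.134, -0.082], TCP at [144.177, -608.147, 208.797] pointing down, gripper open.
Joint ranges: [-2.95, 2.95], [-0.29, 1.99], [-1.47, 1.44], [0.14, 2.54], [-1.03, 4.17], [0.13, 1.85], [-2.86, 2.86]. Speed limits (rad/s): [2.39, 2.39, 3.01, 3.01, 3.14, 3.14, 3.14].

INTERFACE

Orientations are given as a unit quaternion [x, y, z, w].
In Python, from workcell import robot gives the robot as it stands. The module is installed in compiled form; this text tells all that it offers.
- The arm moves only by the tool drive_tool, never from a script. Its argument "deltas" is a list of rows, each an object of numbers: "x", "y", "z": the shift along the tool's x, y, z in mm; "twist": the turn about the tool's z in rad; "fingers": the finger opening in mm, from 0 to 85.4. In form: [{"x": .., "y": .., "z": .., "twist": .., "fingers": ..}, ...]. A call has 1 to 10 rows; each row is the pose to reach, as a shift and turn from the pose commanded when the call began, along the tool's axes at that moment; what a row does not reach only later rows make up. A row lasts 1/10 s, in which the tool goes at most 50 mm and 8.59 degrees, less where a joint would pass 70% of its speed; a pose out of reach is approached as far as the arm can. A call with a gripper value outside its range is refused whole. The fingers move at their own pace and stop on an object; "force" is the grip in N (left out, the last holds). Time passes only in rows, so rows that repeat a pose let the fingers close. It gives the time, the measured TCP pose, the force, the opening and the grip force at its end, in the units of the state.
- robot.sense(): the state, without advancing time (a new reading comes with each control period).
- robot.camera(name): name is "scene" or "top"; returns a dict with "color" (420x560x3 uint8, red, green, blue), "fx", "fy", "cx", "cy" (pixels), "k1" (the pictures are not rectified: a ray, as slopes to the right and down, at radius r is drawn at 1 + k1 r^2 times it, then the intrinsics apply), "R" (3x3) and "t" (3): a world point X has camera coordinates R X + t. Camera axes: x right, y down, z forward; pixel columns grow to the right and rows downward; lengths in mm; the calibration is good to about 2 mm. A picture is of the moment at which its call begins. There is no depth.
- robot.close_job(): hands the job in; it is judged then, once.
The state is a dict: "t": time; "joints": joint angles; "dq": joint speeds; "joint_efforts": joint torques, N m; "position": TCP position; "ee_rot": TCP orientation; "wrist_force": force on the tool from outside, world axes, zero at the start; "ft_torque": the same for the moment, N m; "grip_width": finger opening in mm; "grip_force": force on a finger pad.
Only numpy, scipy, OpenCV 4.12 (cv2) and the standard library are available. Lean on these libraries where they do the work, as an engineer would, in place of code of your own. Each camera call takes 0.05 s, during which the arm holds its last target. There are 200 camera calls.

TASK

Take the screwdriver out of the slanted wooden rest and stand it, tip down, in the empty cup of the tool carrier while the carrier stands on the bench, and let go of it. Then take the carrier by the middle of its wooden grip bar, lift it straight up about 10 cm off the bench with both screwdrivers standing in their cups, and finish while still holding it there, level and still, ready to be handed over. Keep the carrier level throughout and do not disturb the other things lying on the bench.

Things in the scene. Friction and masses are not known exactly. Their poses are not given: they have to be found in the camera images.
- carrier: Loose tool carrier, about 0.55 kg: plywood board 95 x 240 x 12 mm, a flared metal cup near each end (y = +90 mm empty at the start, y = -90 mm filled) and in the middle an arched handle: steel uprights 22 mm wide, 4 mm thick at y = +40 and -40 mm, 198 mm high, with a wooden grip bar between. Origin: centre of the board's underside; z up, y along board and bar.
- grip_bar (a point): Centre of the carrier's wooden grip bar, 185 mm above the board's underside. The bar is 16 mm thick (carrier x), 20 mm high, 78 mm long (carrier y), 72 mm of it free between the uprights; below it is open space down to the board. Axes as the carrier's.
- empty_cup (a point): Centre of the mouth of the empty cup, 110 mm above the carrier's underside; axes as the carrier's. Upright tube of 16 mm bore that flares over its top 18 mm to a mouth 29 mm wide inside, 36 mm outside. A screwdriver's shank goes down the bore and the rounded shoulder of its handle seats in the flare: this tip about 92 mm below the mouth, handle end 48 mm above it.
- filled_cup (a point): Centre of the mouth of the other, identical cup, in which a screwdriver stands from the start.
- driver: The screwdriver to stow, 141 mm long, 60 g: handle 24 mm thick, 70 mm long; shank 5 mm thick, 70 mm long, flat tip 6 mm wide. Body +y runs from tip to handle end; origin level with the handle's shoulder, 11.5 mm off the tool's axis to the -z side. At the start its shank is in the rest and the handle stands out, leaning about 24 degrees towards the robot's side.
- driver_tip (a point): Tip of that screwdriver's blade, on its axis; axes as driver.
- driver_end (a point): Free end of that screwdriver's handle, on its axis, 140 mm from the tip; axes as driver.
- stored: The other screwdriver, of the same shape but 156 mm long (handle 70 mm), standing tip down in the carrier's other cup; leave it there. Body +y runs from the tip to the handle's end; the origin is 78 mm from either end, 11.5 mm off the axis.
- stored_tip (a point): Tip of the stored screwdriver's blade, on its axis.
- rest: Fixed wooden screwdriver rest, base 130 x 100 x 14 mm, with a block 50 x 60 mm, 75 mm long, that slants 20 degrees from upright towards the rest's -x side; a 10 mm hole runs along it. Origin: on the bench, 15 mm to the -x side of the base's middle; z up. Top of the block about 92 mm above the bench.
- rest_mouth (a point): Centre of the hole's mouth in the rest's slanted top face, 83 mm above the bench; the screwdriver's handle sits on this face. Pull the screwdriver out along its own axis by at least 75 mm. Axes as rest.
- marker: Bystander: marker pen, 135 mm long, 16 mm thick, lying on the bench between the carrier and the rest, near the robot.
- vial: Bystander: glass vial with a white cap, 25 mm in diameter, 56 mm tall, standing on the bench behind the work.
- needle_file: Bystander: needle file 162 mm long, 8 mm thick, on the right near the robot.

How it is judged (in metres and radians):
On the way, in this order (a step that is already met when the one before it is completed fails the run):
1. the screwdriver from the rest stands tip down and seated in the empty cup, let go, with the carrier standing on the bench (horizontal distance between driver_tip and empty_cup below 0.02 m and z of driver_tip in the frame of empty_cup below -0.075 m and angle between the y axis of driver and the z axis of carrier, either way round below 0.2 rad and contact force between the fingers and driver below 0.1 N and height (world z) of carrier below 0.01 m), for 0.2 s.
2. the carrier is lifted clear of the bench, level (height (world z) of carrier between 0.06 and 0.16 m and angle between carrier's own z axis and vertical below 0.12 rad and contact force between the fingers and carrier above 2 N and contact force between rest and carrier below 0.3 N), for 0.2 s.
At the end, for the whole second after the job is handed in: The fingers alone hold the carrier 60 to 160 mm above the bench, within 0.12 rad of level, under 30 mm/s and 0.15 rad/s; both screwdrivers stand in their cups, tip 75 mm (stored one 80 mm) or more below the mouth, within 0.2 rad of the cup, untouched by the fingers (all of step 2 and horizontal distance between driver_tip and empty_cup below 0.02 m and z of driver_tip in the frame of empty_cup below -0.075 m and angle between the y axis of each of driver, stored and the z axis of carrier, either way round below 0.2 rad and horizontal distance between stored_tip and filled_cup below 0.02 m and z of stored_tip in the frame of filled_cup below -0.08 m and linear speed of carrier below 0.03 m/s and angular speed of carrier below 0.15 rad/s and contact force between the fingers and driver below 0.1 N and contact force between the fingers and stored below 0.1 N); the arm keeps its last pose, push and grip.
It fails at once if a bystander is pushed more than 30 mm from its place (distance of any of marker, vial, needle_file from where it was at the start of the episode above 0.03 m).
It fails at once if the carrier is tipped by more than 0.3 rad (17 degrees) (angle between carrier's own z axis and vertical above 0.3 rad).
It also fails if it takes over 64 s, if anything falls off the work surface, if the arm or the gripper's body presses on something with over 40 N, if the wrist force passes 120 N, or if a joint passes its speed limit or range.

## Working session

There is one attempt and no reset: what is moved stays moved. The work goes in short steps, Python scripts to look and compute and a tool call to move; the robot and the scene stay as the last step left them, time stands still between calls to the robot, and variables do not carry over. Pictures are saved under pics/ and viewed, at most 10 in all, crops included, and the job is handed in when it is done.

Besides the shell and the picture viewer there is one more tool, called after ">>>" as name([rows], argument=value, ...), one row to a line, values as JSON. drive_tool: Moves the arm, as the interface text tells. Its arguments: {"type":"object","properties":{"deltas":{"type":"array"},"force":{"type":"number"}},"required":["deltas"]}

```bash
mkdir -p pics; cat > h.py <<'E'
import numpy as np, cv2
from workcell import robot
def snap(n,f):
    c=robot.camera(n); cv2.imwrite('pics/'+f,c['color'][:,:,::-1]); np.savez('pics/'+f+'.npz',**c); return c
def load(f): return dict(np.load('pics/'+f+'.npz'))
def ray(c,u,v):
    x,y=(u-c['cx'])/c['fx'],(v-c['cy'])/c['fy']; X,Y=x,y
    for _ in range(20):
        s=1+c['k1']*(X*X+Y*Y); X,Y=x/s,y/s
    d=c['R'].T@np.array([X,Y,1.]); return -c['R'].T@c['t'],d/np.linalg.norm(d)
def plane(c,u,v,z):
    o,d=ray(c,u,v); return o+d*(z-o[2])/d[2]
def proj(c,P):
    q=c['R']@np.array(P,float)+c['t']; x,y=q[:2]/q[2]; s=1+c['k1']*(x*x+y*y)
    return np.array([c['fx']*x*s+c['cx'],c['fy']*y*s+c['cy']])
def tri(r1,r2):
    (o1,d1),(o2,d2)=r1,r2
    t=np.linalg.lstsq(np.c_[d1,-d2],o2-o1,rcond=None)[0]; a,b=o1+t[0]*d1,o2+t[1]*d2
    return (a+b)/2,np.linalg.norm(a-b)
E
python3 - <<'E'
from h import *
for n in('scene','top'):
    c=snap(n,n+'0.png'); print(n,-c['R'].T@c['t'],c['R'][2],c['fx'],c['k1'])
    cv2.imwrite('pics/big_'+n+'.png',cv2.resize(c['color'][:,:,::-1],(800,600),interpolation=cv2.INTER_CUBIC))
print(robot.tip_reach, robot.sense())
E
```

```text
scene [159.68300461 798.80324988 825.42378414] [ 0.33558509 -0.72343297 -0.60334682] 432.1806974046129 -0.12811012983638395
top [ 411.94008325  -27.03136775 1185.14283431] [ 0.13912582 -0.0017125  -0.99027323] 404.628248244656 0.02398828618627664
11.0 {'t': 0.1, 'joints': array([ 1.26979917,  0.41183779, -0.01272641,  1.5969623 ,  0.00558601,
        1.13429567, -0.08215211]), 'dq': array([ 0.00089544, -0.00270353,  0.00015554, -0.00046561,  0.00127639,
       -0.00268146, -0.00160148]), 'joint_efforts': array([ 2.89617739e-03, -6.01826477e+01,  6.84582274e-01, -3.00088084e+01,
        1.39611948e-02,  6.48981077e-03, -1.74657259e-05]), 'position': array([ 144.05042456, -607.67902137,  208.02516593]), 'ee_rot': array([ 9.93228453e-01,  1.16175307e-01, -1.27380401e-04, -7.22738452e-04]), 'wrist_force': array([-0.37375777,  0.67924496, -0.16979   ]), 'ft_torque': array([-0.03451695, -0.00206686,  0.01631986]), 'grip_force': 0.0, 'grip_width': 85.13333973697686}
```

View pics/big_scene.png

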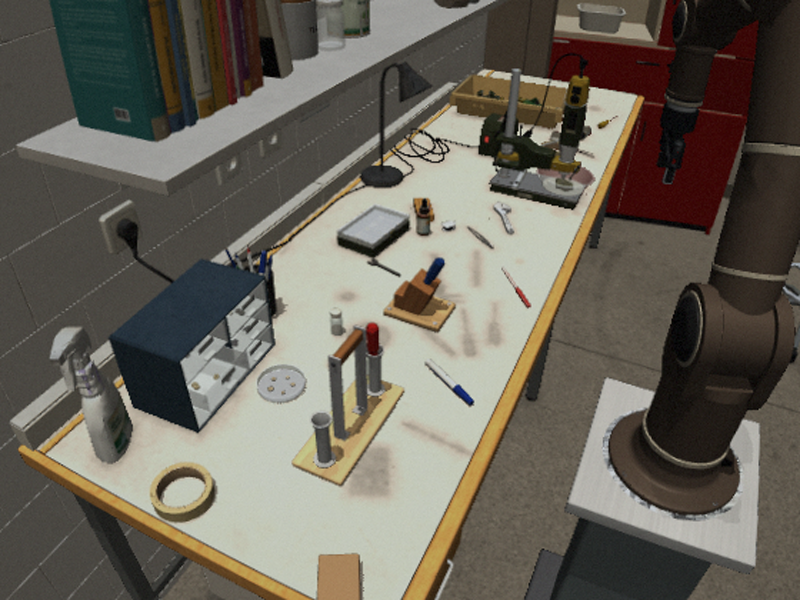

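View pics/big_top.png

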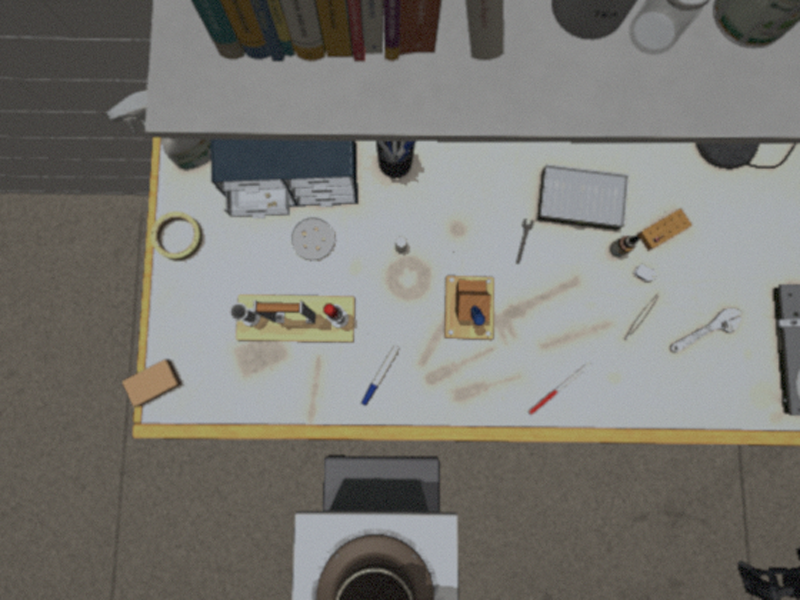

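The scene view shows the carrier at about (345,400), the blue screwdriver in its rest at (430,270) and the marker at (450,382). In the top view the empty cup is near (238,312), the bar at (278,308), the filled cup at (333,312), the blue handle at (478,316) and the carrier board at x 237–355. Next I'll measure these.

```bash
cat > m.py <<'E'
from h import *
def blob(c,box,lo,hi):
    x0,y0,x1,y1=[int(b/1.4286) for b in box]
    hsv=cv2.cvtColor(c['color'],cv2.COLOR_RGB2HSV); m=cv2.inRange(hsv,lo,hi)
    k=np.zeros_like(m); k[y0:y1,x0:x1]=m[y0:y1,x0:x1]
    n,l,s,_=cv2.connectedComponentsWithStats(k); i=1+np.argmax(s[1:,4]); 
    v,u=np.nonzero(l==i); return np.c_[u,v].astype(float)
def axis(p):
    m=p.mean(0); w,V=np.linalg.eigh(np.cov((p-m).T)); d=V[:,1]; t=(p-m)@d; return m,m+d*t.min(),m+d*t.max(),np.sqrt(w)*4
E
python3 - <<'E'
from m import *
T,S=load('top0.png'),load('scene0.png')
b=blob(T,(455,290,500,340),(100,90,30),(130,255,255)); s=blob(S,(415,245,450,295),(100,90,30),(130,255,255))
print('blue top',len(b),[a.round(1) for a in axis(b)]);print('blue scene',len(s),[a.round(1) for a in axis(s)])
P,e=tri(ray(T,*axis(b)[0]),ray(S,*axis(s)[0]));print('blue mid',P,e)
y=blob(T,(225,285,365,350),(15,60,80),(40,255,255)); r=cv2.minAreaRect(y.astype(np.float32)); bx=cv2.boxPoints(r)
print('board',len(y),[plane(T,*q,12).round(0) for q in bx])
y=blob(T,(440,270,500,345),(8,60,60),(40,255,255)); r=cv2.minAreaRect(y.astype(np.float32)); bx=cv2.boxPoints(r)
print('rest',[plane(T,*q,14).round(0) for q in bx])
for n,c,box in(('top',T,(210,270,380,360)),('scene',S,(280,310,420,490)),('sdrv',S,(370,240,470,340)),('tdrv',T,(430,260,510,350))):
    x0,y0,x1,y1=[int(q/1.4286) for q in box]; cv2.imwrite(f'pics/c_{n}.png',cv2.resize(c['color'][y0:y1,x0:x1,::-1],None,fx=3,fy=3,interpolation=cv2.INTER_CUBIC)); print(n,x0,y0)
import glob
A=[cv2.imread(f'pics/c_{n}.png') for n in('top','scene','sdrv','tdrv')]
W=np.zeros((600,800,3),np.uint8); o=[(0,0),(0,200),(400,0),(400,220)]
for a,(x,y) in zip(A,o):
    h,w=min(a.shape[0],600-y),min(a.shape[1],800-x); W[y:y+h,x:x+w]=a[:h,:w]
cv2.imwrite('pics/mont.png',W)
E
```

```text
blue top 68 [array([334. , 221.1]), array([331.5, 214.8]), array([336.1, 226.4]), array([ 6.9, 13.1])]
blue scene 114 [array([303.6, 188.8]), array([308.8, 180.9]), array([297.8, 197.9]), array([ 6.8, 22.2])]
blue mid [ 529.4995269  -186.94637268  113.31322842] 3.62280418482356
board 1430 [array([572., 288.,  12.]), array([575.,  52.,  12.]), array([487.,  50.,  12.]), array([484., 284.,  12.])]
rest [array([ 495., -134.,   14.]), array([ 622., -139.,   14.]), array([ 620., -240.,   14.]), array([ 492., -233.,   14.])]
top 146 188
scene 195 216
sdrv 258 167
tdrv 300 181
```

View pics/mont.png

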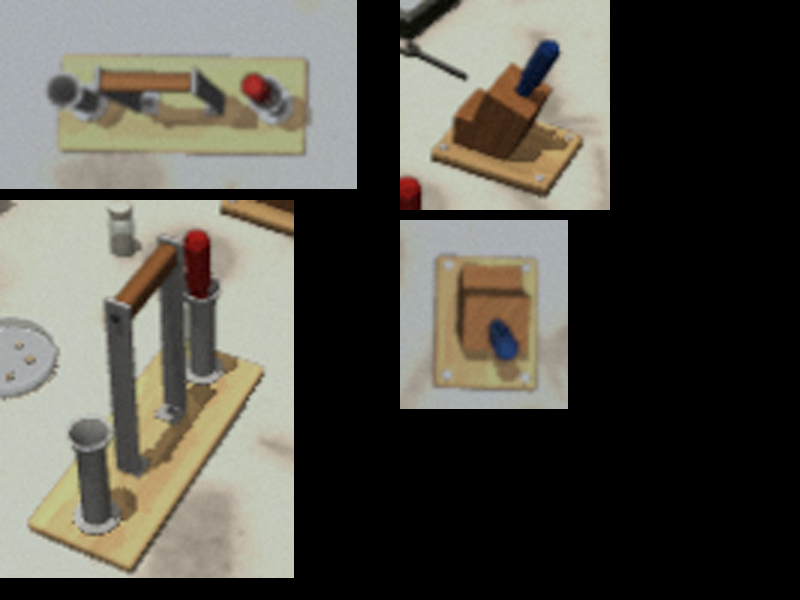

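```bash
python3 - <<'E'
from m import *
T,S=load('top0.png'),load('scene0.png')
hi=tri(ray(T,336.1,226.4),ray(S,308.8,180.9)); lo=tri(ray(T,331.5,214.8),ray(S,297.8,197.9)); print('end',hi,'low',lo)
print('cup',tri(ray(T,167.3,218.3),ray(S,224.7,293.3)),plane(T,167.3,218.3,110),plane(S,224.7,293.3,110))
w=blob(T,(245,295,315,320),(3,100,40),(16,255,255)); s=blob(S,(325,320,375,370),(3,100,40),(16,255,255))
print('bar',axis(w)[0],axis(s)[0],plane(T,*axis(w)[0],195),tri(ray(T,*axis(w)[0]),ray(S,*axis(s)[0])),[plane(T,*q,195) for q in axis(w)[1:3]])
w=blob(T,(315,295,350,330),(170,100,40),(180,255,255)); a=axis(w); print('red',a[0],plane(T,*a[1],174),plane(T,*a[2],174))
s=blob(S,(310,310,350,340),(0,0,0),(180,255,255))
# target scale: pose of the rest mouth from base corners
E
```

```text
end (array([ 513.69962401, -186.99308943,  145.52531547]), np.float64(6.450192064488381)) low (array([ 548.83472038, -186.72673056,   74.97853982]), np.float64(1.081623050084469))
cup (array([532.61335616, 258.81162047, 103.96874764]), np.float64(2.255363890312461)) [530.89604512 256.74775236 110.        ] [530.62693483 263.5705462  110.        ]
bar [192.93103448 214.9137931 ] [244.34803922 241.17156863] [530.52994974 171.88035792 195.        ] (array([529.90428883, 172.18066671, 191.27184241]), np.float64(2.28523848778396)) [array([530.91787509, 134.87285182, 195.        ]), array([530.19841938, 203.59956941, 195.        ])]
red [234.   215.75] [532.00225286  75.46881645 174.        ] [532.05610053  70.44336446 174.        ]
```

```bash
cat > d.py <<'E'
import sys,numpy as np
from scipy.spatial.transform import Rotation as R
from workcell import robot
s=robot.sense(); r=R.from_quat(s['ee_rot']); M=r.as_matrix()
tgt=np.array([float(a) for a in sys.argv[1:4]])
yaw=np.arctan2(M[1,0],M[0,0]); wy=float(sys.argv[4]) if len(sys.argv)>4 else np.pi/2
print('t',s['t'],'pos',s['position'].round(1),'yaw',round(yaw,3),'j',s['joints'].round(2),'w',round(s['grip_width'],1),'gf',round(s['grip_force'],1),'F',s['wrist_force'].round(1))
print('delta',(M.T@(tgt-s['position'])).round(1),'twist',round(-(wy-yaw),3))
E
python3 d.py 520 -187 215
```

```text
t 0.1 pos [ 144.1 -607.7  208. ] yaw 0.233 j [ 1.27  0.41 -0.01  1.6   0.01  1.13 -0.08] w 85.1 gf 0.0 F [-0.4  0.7 -0.2]
delta [ 462.9 -322.6   -6.5] twist -1.338
```

>>> drive_tool([
  {"x":39,"y":-27,"z":-6,"twist":-0.12,"fingers":85},
  {"x":78,"y":-54,"z":-6,"twist":-0.24,"fingers":85},
  {"x":117,"y":-81,"z":-6,"twist":-0.36,"fingers":85},
  {"x":156,"y":-108,"z":-6,"twist":-0.48,"fingers":85},
  {"x":195,"y":-135,"z":-6,"twist":-0.6,"fingers":85},
  {"x":234,"y":-162,"z":-6,"twist":-0.72,"fingers":85},
  {"x":273,"y":-189,"z":-6,"twist":-0.84,"fingers":85},
  {"x":312,"y":-216,"z":-6,"twist":-0.96,"fingers":85},
  {"x":351,"y":-243,"z":-6,"twist":-1.08,"fingers":85},
  {"x":390,"y":-270,"z":-6,"twist":-1.2,"fingers":85},
])

```text
t: 1.1
position: [462.1, -253.9, 214.7]
ee_rot: [0.753, 0.658, -0.0, -0.0]
wrist_force: [0.7, -0.5, -0.3]
grip_width: 85.2
grip_force: 0.0
```

```bash
python3 d.py 520 -187 215
```

```text
t 1.1 pos [ 462.1 -253.9  214.7] yaw 1.437 j [ 0.78  0.28 -0.45  1.8   0.13  1.09  0.15] w 85.2 gf 0.0 F [ 0.7 -0.5 -0.3]
delta [74.  48.5 -0.3] twist -0.133
```

>>> drive_tool([
  {"x":37,"y":24,"z":0,"twist":-0.07,"fingers":85},
  {"x":74,"y":48,"z":0,"twist":-0.134,"fingers":85},
  {"x":74,"y":48,"z":20,"twist":-0.134,"fingers":60},
  {"x":74,"y":48,"z":30,"twist":-0.134,"fingers":60},
])

```text
t: 1.5
position: [518.9, -187.3, 183.2]
ee_rot: [0.708, 0.707, -0.0, -0.001]
wrist_force: [-1.1, -0.7, -0.7]
grip_width: 60.2
grip_force: 0.0
```

```bash
python3 d.py 520 -187 120; python3 - <<'E'
from h import *
T=snap('top','top1.png');S=snap('scene','scene1.png')
print(proj(T,[520,-187,128]),proj(S,[520,-187,128]))
a=T['color'][170:270,270:400,::-1];b=S['color'][110:240,240:380,::-1]
W=np.zeros((520,1080,3),np.uint8)
a=cv2.resize(a,None,fx=3,fy=3);b=cv2.resize(b,None,fx=2.8,fy=2.8)
W=np.zeros((400,790,3),np.uint8);W[:300,:390]=a;W[:364,395:395+392]=b[:364,:392];cv2.imwrite('pics/m1.png',W)
E
```

```text
t 1.5 pos [ 518.9 -187.3  183.2] yaw 1.569 j [ 0.65  0.36 -0.5   1.78  0.19  1.05  0.08] w 60.2 gf 0.0 F [-1.1 -0.7 -0.7]
delta [ 0.2  1.2 63.2] twist -0.001
[334.65504985 223.45622357] [307.54740708 185.54252817]
```

View pics/m1.png

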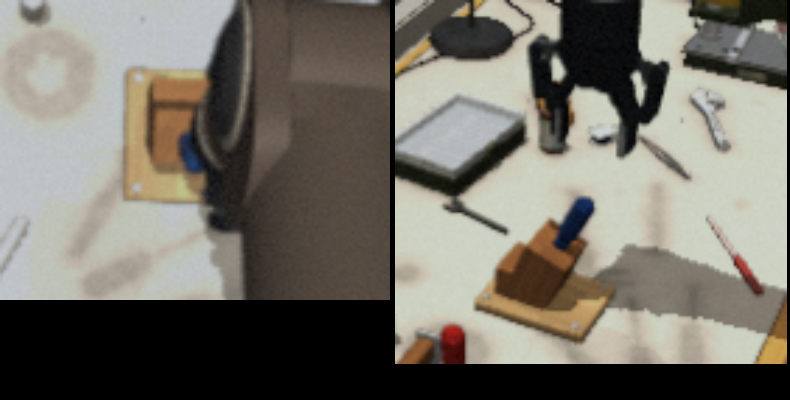

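The scene crop shows the open jaws, about (545–630,120), straddling the blue handle at (575,215) along x as planned, with the way down clear. I'll descend and grip.

>>> drive_tool([
  {"x":0,"y":1,"z":25,"twist":0,"fingers":60},
  {"x":0,"y":1,"z":50,"twist":0,"fingers":60},
  {"x":0,"y":1,"z":62,"twist":0,"fingers":60},
  {"x":0,"y":1,"z":62,"twist":0,"fingers":60},
  {"x":0,"y":1,"z":62,"twist":0,"fingers":20},
  {"x":0,"y":1,"z":62,"twist":0,"fingers":10},
  {"x":0,"y":1,"z":62,"twist":0,"fingers":10},
  {"x":0,"y":1,"z":62,"twist":0,"fingers":10},
  {"x":0,"y":1,"z":62,"twist":0,"fingers":10},
], force=30)

```text
t: 2.5
position: [520.8, -188.9, 123.6]
ee_rot: [0.709, 0.706, 0.0, 0.001]
wrist_force: [1.4, 0.5, 1.9]
grip_width: 10.4
grip_force: 1.3
```

```bash
python3 d.py 486 -187 200
```

```text
t 2.5 pos [ 520.8 -188.9  123.6] yaw 1.567 j [ 0.63  0.43 -0.48  1.84  0.24  0.93  0.04] w 10.4 gf 1.3 F [1.4 0.5 1.9]
delta [  1.7 -34.7 -76.5] twist -0.004
```

```bash
python3 - <<'E'
from h import *
S=snap('scene','scene2.png');b=S['color'][130:240,250:370,::-1]
cv2.imwrite('pics/m2.png',cv2.resize(b,None,fx=5,fy=5,interpolation=cv2.INTER_CUBIC))
print(proj(S,[521,-189,128]),proj(S,[521,-189,112]))
E
```

```text
[307.48923009 185.11499357] [307.18244248 189.65636425]
```

View pics/m2.png

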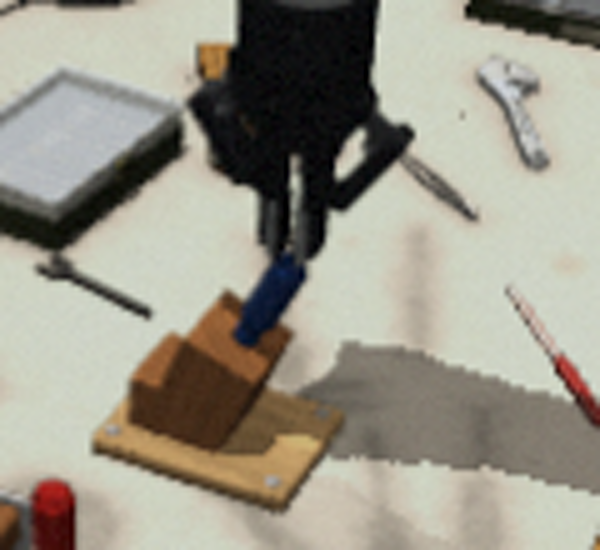

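```bash
python3 - <<'E'
from m import *
S=load('scene2.png'); T=load('top0.png'); print(S['R'].round(2))
for z in (112,125,135,140): print(z,plane(S,309,181.5,z))
for p in([521,-189,112],[521,-189,145],[514,-187,146],[530,-187,112],[549,-187,75]): print(p,proj(S,p),proj(T,p))
T1=load('top1.png')
s=blob(S,(415,245,450,295),(100,90,30),(130,255,255)); print([a.round(1) for a in axis(s)])
print('scene rays', [plane(S,*axis(s)[i],z) for i,z in((1,147),(2,147))])
print('top rays',plane(T,336.1,226.4,147),plane(T,331.5,214.8,85))
E
```

```text
[[-0.9  -0.43  0.01]
 [-0.27  0.54 -0.8 ]
 [ 0.34 -0.72 -0.6 ]]
112 [ 532.65207637 -231.93990303  112.        ]
125 [ 525.85583823 -213.15771314  125.        ]
135 [ 520.62796273 -198.70987476  135.        ]
140 [ 518.01402499 -191.48595557  140.        ]
[521, -189, 112] [307.18244248 189.65636425] [334.49929799 223.69211265]
[521, -189, 145] [307.81929392 180.21531046] [336.4159784  222.41997219]
[514, -187, 146] [309.82812041 180.86405187] [335.72964266 225.0750621 ]
[530, -187, 112] [304.0885419  189.21995434] [333.71338777 220.32233006]
[549, -187, 75] [297.6071814  197.80758166] [331.66159812 214.92677285]
[array([303.7, 189.2]), array([308.8, 181.5]), array([298., 198.]), array([ 6.9, 21.6])]
scene rays [array([ 514.90106658, -181.02746394,  147.        ]), array([510.49301813, -92.13662911, 147.        ])]
top rays [ 510.48936855 -187.76123036  147.        ] [ 548.11028847 -185.11997582   85.        ]
```

The crop shows the closed fingers ending at about (308,181), level with the top of the blue handle. They missed: the tips look about 25 mm higher than the nominal geometry says. I'll open, go 15 mm lower, which is safe under either reading, and check.

>>> drive_tool([
  {"x":0,"y":0,"z":0,"twist":0,"fingers":60},
  {"x":2,"y":0,"z":0,"twist":0,"fingers":60},
  {"x":2,"y":0,"z":0,"twist":0,"fingers":60},
  {"x":2,"y":0,"z":7,"twist":0,"fingers":60},
  {"x":2,"y":0,"z":15,"twist":0,"fingers":60},
  {"x":2,"y":0,"z":15,"twist":0,"fingers":60},
])

```text
t: 3.15
position: [519.0, -186.5, 106.1]
ee_rot: [0.708, 0.706, -0.001, -0.001]
wrist_force: [0.1, 0.3, -1.0]
grip_width: 59.9
grip_force: 0.0
```

```bash
python3 d.py 521 -187 90; python3 - <<'E'
from h import *
S=snap('scene','scene3.png');b=S['color'][130:240,250:370,::-1]
cv2.imwrite('pics/m3.png',cv2.resize(b,None,fx=5,fy=5,interpolation=cv2.INTER_CUBIC))
for x in (491,551): print(proj(S,[x,-187,108])*5-[1250,650],proj(S,[x,-187,125])*5-[1250,650])
E
```

```text
t 3.15 pos [ 519.  -186.5  106.1] yaw 1.567 j [ 0.62  0.45 -0.47  1.86  0.25  0.9   0.03] w 59.9 gf 0.0 F [ 0.1  0.3 -1. ]
delta [-0.5  2.1 16.1] twist -0.004
[331.85921602 318.79125311] [333.8753759  294.64871332]
[237.32261508 292.67890598] [238.55382446 268.70040946]
```

View pics/m3.png

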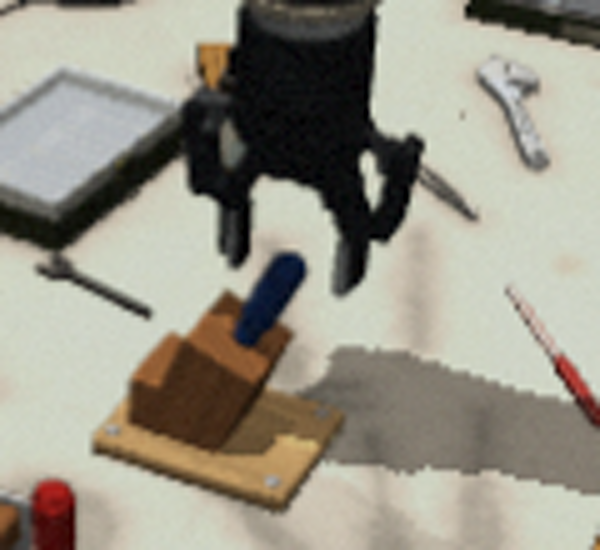

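The crop shows the open fingertips at (237,265) and (343,293) on either side of the handle. That puts the tips at z≈126, about 20 mm above the reported TCP, so I'll go by the images. I'll descend 14 mm more and grip.

>>> drive_tool([
  {"x":0,"y":1,"z":7,"twist":0,"fingers":60},
  {"x":0,"y":1,"z":14,"twist":0,"fingers":60},
  {"x":0,"y":1,"z":14,"twist":0,"fingers":60},
  {"x":0,"y":1,"z":14,"twist":0,"fingers":20},
  {"x":0,"y":1,"z":14,"twist":0,"fingers":10},
  {"x":0,"y":1,"z":14,"twist":0,"fingers":10},
  {"x":0,"y":1,"z":14,"twist":0,"fingers":10},
  {"x":0,"y":1,"z":14,"twist":0,"fingers":10},
])

```text
t: 4.0
position: [524.6, -186.7, 95.1]
ee_rot: [0.708, 0.706, 0.002, 0.003]
wrist_force: [6.5, -0.2, -1.3]
grip_width: 29.4
grip_force: 26.6
```

```bash
python3 d.py 486 -187 172
```

```text
t 4.0 pos [ 524.6 -186.7   95.1] yaw 1.567 j [ 0.62  0.46 -0.47  1.86  0.27  0.87  0.01] w 29.4 gf 26.6 F [ 6.5 -0.2 -1.3]
delta [ -0.4 -38.  -77.1] twist -0.003
```

>>> drive_tool([
  {"x":0,"y":0,"z":-8,"fingers":10},
  {"x":0,"y":-3,"z":-16,"fingers":10},
  {"x":0,"y":-7,"z":-25,"fingers":10},
  {"x":0,"y":-11,"z":-34,"fingers":10},
  {"x":0,"y":-15,"z":-43,"fingers":10},
  {"x":0,"y":-19,"z":-52,"fingers":10},
  {"x":0,"y":-22,"z":-61,"fingers":10},
  {"x":0,"y":-26,"z":-70,"fingers":10},
  {"x":0,"y":-30,"z":-80,"fingers":10},
  {"x":0,"y":-34,"z":-90,"fingers":10},
])

```text
invalid input
```

```bash
python3 d.py 530 -187 300; python3 - <<'E'
from h import *
S=snap('scene','scene4.png');b=S['color'][90:240,250:400,::-1]
cv2.imwrite('pics/m4.png',cv2.resize(b,None,fx=4,fy=4,interpolation=cv2.INTER_CUBIC))
E
```

```text
t 4.0 pos [ 524.6 -186.7   95.1] yaw 1.567 j [ 0.62  0.46 -0.47  1.86  0.27  0.87  0.01] w 29.4 gf 26.6 F [ 6.5 -0.2 -1.3]
delta [  -0.4    6.9 -204.8] twist -0.003
```

View pics/m4.png

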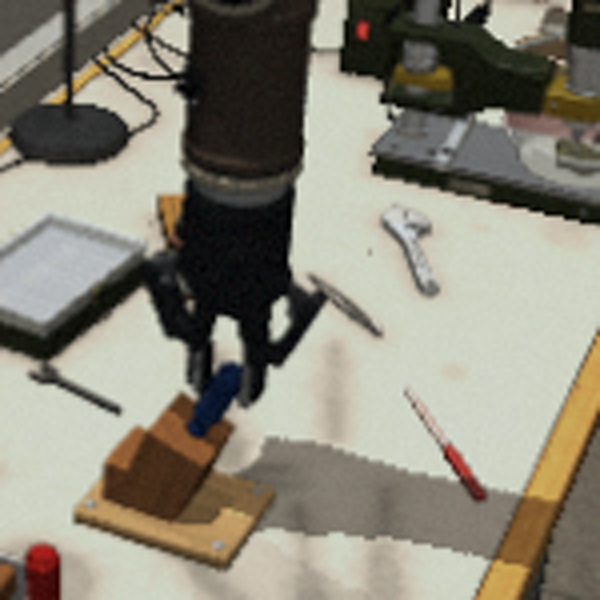

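The crop shows the fingers, tips at about (200–245,400), gripping the blue handle at (220,390). The last call was refused because its rows had no twist, so I'll resend it with twist included.

>>> drive_tool([
  {"x":0,"y":0,"z":-8,"twist":0,"fingers":10},
  {"x":0,"y":-3,"z":-16,"twist":0,"fingers":10},
  {"x":0,"y":-7,"z":-25,"twist":0,"fingers":10},
  {"x":0,"y":-11,"z":-34,"twist":0,"fingers":10},
  {"x":0,"y":-15,"z":-43,"twist":0,"fingers":10},
  {"x":0,"y":-19,"z":-52,"twist":0,"fingers":10},
  {"x":0,"y":-22,"z":-61,"twist":0,"fingers":10},
  {"x":0,"y":-26,"z":-70,"twist":0,"fingers":10},
  {"x":0,"y":-30,"z":-80,"twist":0,"fingers":10},
  {"x":0,"y":-34,"z":-90,"twist":0,"fingers":10},
])

```text
t: 5.05
position: [486.3, -186.6, 184.3]
ee_rot: [0.709, 0.706, -0.0, -0.0]
wrist_force: [0.5, 0.2, -0.5]
grip_width: 21.5
grip_force: 30.3
```

```bash
python3 d.py 530 -187 300; python3 - <<'E'
from h import *
S=snap('scene','scene4.png');b=S['color'][90:240,250:400,::-1]
cv2.imwrite('pics/m4b.png',cv2.resize(b,None,fx=4,fy=4,interpolation=cv2.INTER_CUBIC))
E
```

```text
t 5.05 pos [ 486.3 -186.6  184.3] yaw 1.567 j [ 0.69  0.3  -0.51  1.85  0.17  1.03  0.11] w 21.5 gf 30.3 F [ 0.5  0.2 -0.5]
delta [  -0.2   43.6 -115.7] twist -0.004
```

View pics/m4b.png

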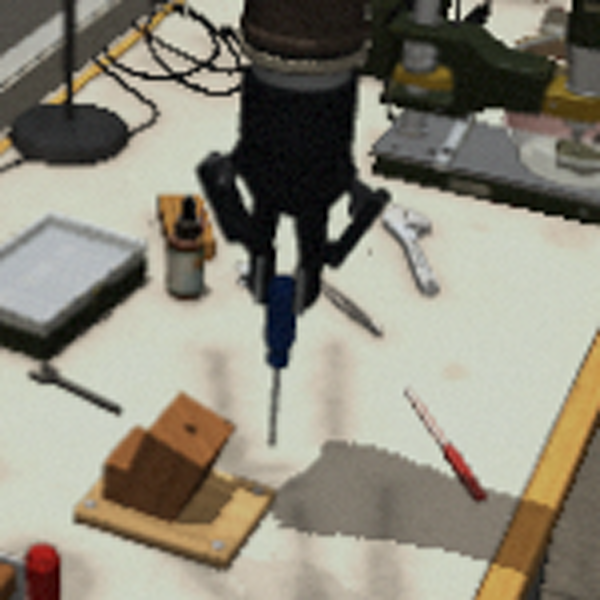

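The crop shows the screwdriver out of the rest, hanging near vertical with the handle end at (283,278) and the tip at (272,443). I'll work out the tip's offset from the TCP and the target above the cup.

```bash
python3 - <<'E'
from m import *
S=load('scene4.png')
s=blob(S,(415,200,500,290),(100,90,30),(130,255,255)); a=axis(s); print([q.round(1) for q in a])
def py(u,v,y):
    o,d=ray(S,u,v); return o+d*(y-o[1])/d[1]
for y in(-187,-182): print(y,'end',py(*a[1],y),'low',py(*a[2],y),'tip',py(318,200.75,y))
T=load('top0.png'); m=blob(T,(240,245,250,250),(0,0,0),(180,255,255))
E
python3 d.py 500 -187 330
```

```text
[array([319.6, 169.3]), array([320. , 158.9]), array([319.2, 181. ]), array([ 7. , 24.8])]
-187 end [ 488.79155041 -187.          225.52755207] low [ 485.68489227 -187.          153.89116633] tip [ 484.17051803 -187.           85.10614064]
-182 end [ 487.12230989 -182.          228.57022936] low [ 484.03140874 -182.          157.29718379] tip [ 482.52471541 -182.           88.86103618]
t 5.1 pos [ 486.6 -186.9  185.9] yaw 1.567 j [ 0.69  0.3  -0.51  1.85  0.17  1.03  0.11] w 21.5 gf 30.3 F [-0.4  0.1 -0. ]
delta [  -0.2   13.5 -144.1] twist -0.004
```

>>> drive_tool([
  {"x":0,"y":0,"z":-30,"twist":0,"fingers":10},
  {"x":0,"y":5,"z":-70,"twist":0,"fingers":10},
  {"x":15,"y":10,"z":-110,"twist":0,"fingers":10},
  {"x":40,"y":15,"z":-145,"twist":0,"fingers":10},
  {"x":75,"y":20,"z":-145,"twist":0,"fingers":10},
  {"x":115,"y":25,"z":-145,"twist":0,"fingers":10},
  {"x":155,"y":30,"z":-145,"twist":0,"fingers":10},
  {"x":195,"y":35,"z":-145,"twist":0,"fingers":10},
  {"x":235,"y":40,"z":-145,"twist":0,"fingers":10},
  {"x":275,"y":45,"z":-145,"twist":0,"fingers":10},
])

```text
t: 6.1
position: [532.9, 89.4, 328.8]
ee_rot: [0.709, 0.706, -0.0, 0.0]
wrist_force: [0.6, -0.9, -1.6]
grip_width: 21.3
grip_force: 30.3
```

```bash
python3 d.py 532 259.5 330
```

```text
t 6.1 pos [532.9  89.4 328.8] yaw 1.566 j [ 0.3   0.25 -0.69  1.59  0.16  1.36 -0.41] w 21.3 gf 30.3 F [ 0.6 -0.9 -1.6]
delta [170.   -1.6  -1.3] twist -0.004
```

>>> drive_tool([
  {"x":45,"y":-1,"z":0,"twist":-0.004,"fingers":10},
  {"x":90,"y":-1,"z":0,"twist":-0.004,"fingers":10},
  {"x":130,"y":-1,"z":0,"twist":-0.004,"fingers":10},
  {"x":160,"y":-1,"z":0,"twist":-0.004,"fingers":10},
  {"x":170,"y":-1,"z":10,"twist":-0.004,"fingers":10},
  {"x":170,"y":-1,"z":40,"twist":-0.004,"fingers":10},
  {"x":170,"y":-1,"z":70,"twist":-0.004,"fingers":10},
  {"x":170,"y":-1,"z":85,"twist":-0.004,"fingers":10},
  {"x":170,"y":-1,"z":88,"twist":-0.004,"fingers":10},
  {"x":170,"y":-1,"z":88,"twist":-0.004,"fingers":10},
])

```text
t: 7.1
position: [533.1, 257.7, 241.0]
ee_rot: [0.707, 0.707, -0.0, -0.0]
wrist_force: [-0.5, -1.1, -1.6]
grip_width: 21.5
grip_force: 30.3
```

```bash
python3 d.py 532 259.5 119; python3 - <<'E'
from h import *
S=snap('scene','scene5.png');T=snap('top','top5.png')
b=S['color'][170:340,170:290,::-1]
a=cv2.resize(b,None,fx=3.4,fy=3.4,interpolation=cv2.INTER_CUBIC);c=cv2.resize(T['color'][180:260,130:250,::-1],None,fx=3,fy=3)
W=np.zeros((590,790,3),np.uint8);W[:a.shape[0],:a.shape[1]]=a;W[:240,420:780]=c
cv2.imwrite('pics/m5.png',W)
f=lambda p:((p-[170,170])*3.4).round(0)
print(f(proj(S,[530.5,259.5,110])),f(proj(S,[530,259.5,140])))
E
```

```text
t 7.1 pos [533.1 257.7 241. ] yaw 1.57 j [-0.    0.42 -0.72  1.6   0.29  1.23 -0.78] w 21.5 gf 30.3 F [-0.5 -1.1 -1.6]
delta [  1.8  -1.1 122. ] twist -0.001
[189. 415.] [187. 383.]
```

View pics/m5.png

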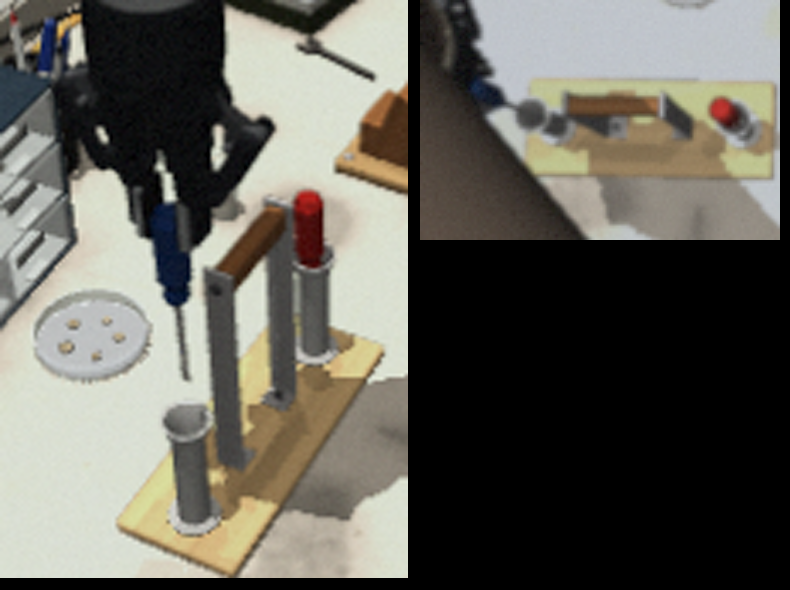

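Scene crop: the tip is at (186,380), straight above the cup mouth at (187,420). In the top crop the shank ends near (518,106), next to the mouth at (531,113). A quick triangulation of both:

```bash
python3 - <<'E'
from h import *
S,T=load('scene5.png'),load('top5.png')
print('exp tip top crop',(proj(T,[531,257.7,140])-[130,180])*3,'mouth',(proj(T,[530.5,259.5,110])-[130,180])*3)
print('tip',tri(ray(T,130+98/3,180+106/3),ray(S,224.7,281.8)))
print('mouth',tri(ray(T,130+111/3,180+113/3),ray(S,225,293.5)))
for z in(132,140): print(z,plane(S,224.7,281.8,z),plane(S,225,293.5,110),plane(T,130+98/3,180+106/3,z))
E
```

```text
exp tip top crop [101.78672103 110.85666319] mouth [108.77027137 115.31076386]
tip (array([532.97925662, 259.65707168, 142.30408795]), np.float64(4.1585272543198295))
mouth (array([533.11610666, 259.18997508, 103.81243567]), np.float64(0.3528071175477048))
132 [536.45476607 251.10443141 132.        ] [529.73694145 263.77927018 110.        ] [536.13435107 263.37141098 132.        ]
140 [532.10796667 257.42320883 140.        ] [529.73694145 263.77927018 110.        ] [535.19093284 261.16542129 140.        ]
```

The tip is centred over the mouth to within about 2 mm. Lowering it in.

>>> drive_tool([
  {"x":0,"y":0,"z":15,"twist":0,"fingers":10},
  {"x":0,"y":0,"z":30,"twist":0,"fingers":10},
  {"x":0,"y":0,"z":45,"twist":0,"fingers":10},
  {"x":0,"y":0,"z":60,"twist":0,"fingers":10},
  {"x":0,"y":0,"z":70,"twist":0,"fingers":10},
  {"x":0,"y":0,"z":80,"twist":0,"fingers":10},
  {"x":0,"y":0,"z":80,"twist":0,"fingers":10},
])

```text
t: 7.9
position: [532.2, 257.8, 159.1]
ee_rot: [0.707, 0.707, -0.001, -0.0]
wrist_force: [-0.4, 1.1, -0.4]
grip_width: 21.1
grip_force: 30.3
```

```bash
python3 d.py 532 259.5 119
```

```text
t 7.9 pos [532.2 257.8 159.1] yaw 1.571 j [-0.03  0.5  -0.69  1.7   0.35  1.08 -0.83] w 21.1 gf 30.3 F [-0.4  1.1 -0.4]
delta [ 1.8 -0.1 40.1] twist 0.0
```

>>> drive_tool([
  {"x":0,"y":0,"z":10,"twist":0,"fingers":10},
  {"x":0,"y":0,"z":20,"twist":0,"fingers":10},
  {"x":0,"y":0,"z":28,"twist":0,"fingers":10},
  {"x":0,"y":0,"z":34,"twist":0,"fingers":10},
  {"x":0,"y":0,"z":34,"twist":0,"fingers":10},
])

```text
t: 8.4
position: [532.4, 257.9, 125.7]
ee_rot: [0.707, 0.707, -0.001, -0.0]
wrist_force: [-0.2, 0.7, -0.2]
grip_width: 21.5
grip_force: 30.3
```

```bash
python3 d.py 532 259.5 119
```

```text
t 8.4 pos [532.4 257.9 125.7] yaw 1.571 j [-0.04  0.53 -0.68  1.73  0.38  1.01 -0.86] w 21.5 gf 30.3 F [-0.2  0.7 -0.2]
delta [ 1.6 -0.4  6.7] twist 0.0
```

>>> drive_tool([
  {"x":0,"y":0,"z":4,"twist":0,"fingers":10},
  {"x":0,"y":0,"z":4,"twist":0,"fingers":30},
  {"x":0,"y":0,"z":4,"twist":0,"fingers":55},
  {"x":0,"y":0,"z":4,"twist":0,"fingers":55},
  {"x":0,"y":0,"z":4,"twist":0,"fingers":55},
  {"x":0,"y":0,"z":4,"twist":0,"fingers":55},
  {"x":0,"y":0,"z":-20,"twist":0,"fingers":55},
  {"x":0,"y":0,"z":-60,"twist":0,"fingers":55},
  {"x":0,"y":0,"z":-100,"twist":0,"fingers":55},
  {"x":0,"y":0,"z":-140,"twist":0,"fingers":55},
])

```text
t: 9.4
position: [532.6, 258.2, 268.4]
ee_rot: [0.707, 0.707, -0.0, -0.0]
wrist_force: [0.8, 0.5, 0.5]
grip_width: 54.9
grip_force: 0.0
```

```bash
python3 d.py 530 170.5 260; python3 - <<'E'
from m import *
S=snap('scene','scene6.png');T=snap('top','top6.png')
try:
    s=blob(S,(290,330,370,450),(100,90,30),(130,255,255)); a=axis(s); print(len(s),[q.round(1) for q in a])
    for q in a[1:3]:
        o,d=ray(S,*q); print(o+d*(259.5-o[1])/d[1])
except Exception as e: print(e)
w=blob(S,(325,320,375,370),(3,100,40),(16,255,255));print('bar scene',axis(w)[0], 'was 244.35 241.17')
b=cv2.resize(S['color'][170:340,170:290,::-1],None,fx=3.4,fy=3.4,interpolation=cv2.INTER_CUBIC); cv2.imwrite('pics/m6.png',b)
E
```

```text
t 9.4 pos [532.6 258.2 268.4] yaw 1.571 j [-0.    0.4  -0.73  1.56  0.28  1.28 -0.77] w 54.9 gf 0.0 F [0.8 0.5 0.5]
delta [-87.7  -2.6   8.4] twist 0.0
186 [array([223.4, 286.1]), array([222.4, 275. ]), array([224.4, 297.1]), array([ 9.9, 24.7])]
[535.13068855 259.5        161.53070406]
[535.2950235  259.5         91.19489422]
bar scene [244.43147208 241.29441624] was 244.35 241.17
```

The screwdriver is seated: its handle end is at z≈160 against 158 expected, and the carrier has not moved. Now over to the grip bar.

>>> drive_tool([
  {"x":-30,"y":0,"z":0,"twist":0,"fingers":60},
  {"x":-60,"y":-1,"z":0,"twist":0,"fingers":60},
  {"x":-88,"y":-1.5,"z":0,"twist":0,"fingers":60},
  {"x":-88,"y":-1.5,"z":30,"twist":0,"fingers":60},
  {"x":-88,"y":-1.5,"z":55,"twist":0,"fingers":60},
  {"x":-88,"y":-1.5,"z":70,"twist":0,"fingers":60},
  {"x":-88,"y":-1.5,"z":70,"twist":0,"fingers":60},
])

```text
t: 10.2
position: [530.1, 169.7, 194.6]
ee_rot: [0.707, 0.707, -0.002, -0.001]
wrist_force: [-0.0, -0.3, 0.0]
grip_width: 60.1
grip_force: 0.0
```

```bash
python3 d.py 531 170 150; python3 - <<'E'
from h import *
S=snap('scene','scene7.png')
b=cv2.resize(S['color'][170:340,170:290,::-1],None,fx=3.4,fy=3.4,interpolation=cv2.INTER_CUBIC); cv2.imwrite('pics/m7.png',b)
for z in(165,185): print([((proj(S,[x,170,z])-[170,170])*3.4).round(0) for x in(501,561)])
E
```

```text
t 10.2 pos [530.1 169.7 194.6] yaw 1.571 j [ 0.14  0.4  -0.7   1.74  0.28  1.11 -0.65] w 60.1 gf 0.0 F [-0.  -0.3  0. ]
delta [ 0.4  1.1 44.6] twist 0.0
[array([292., 283.]), array([214., 256.])]
[array([292., 260.]), array([212., 233.])]
```

View pics/m7.png

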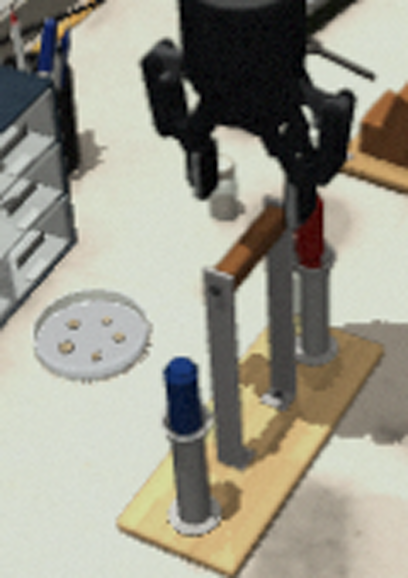

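The crop shows the blue screwdriver seated upright in its cup at (183,400). The open fingers, tips at (204,195) and (302,225), are centred either side of the bar at (252,243). I'll descend 45 mm and grip.

>>> drive_tool([
  {"x":0,"y":1,"z":15,"twist":0,"fingers":60},
  {"x":0,"y":1,"z":30,"twist":0,"fingers":60},
  {"x":0,"y":1,"z":45,"twist":0,"fingers":60},
  {"x":0,"y":1,"z":45,"twist":0,"fingers":40},
  {"x":0,"y":1,"z":45,"twist":0,"fingers":30},
  {"x":0,"y":1,"z":45,"twist":0,"fingers":20},
  {"x":0,"y":1,"z":45,"twist":0,"fingers":10},
  {"x":0,"y":1,"z":45,"twist":0,"fingers":5},
  {"x":0,"y":1,"z":45,"twist":0,"fingers":5},
  {"x":0,"y":1,"z":45,"twist":0,"fingers":5},
], force=40)

```text
t: 11.25
position: [533.1, 170.5, 152.5]
ee_rot: [0.707, 0.707, 0.001, 0.0]
wrist_force: [2.5, 0.8, 2.9]
grip_width: 15.3
grip_force: 42.3
```

```bash
python3 d.py 531 170 150
```

```text
t 11.25 pos [533.1 170.5 152.5] yaw 1.571 j [ 0.13  0.44 -0.69  1.79  0.32  1.02 -0.68] w 15.3 gf 42.3 F [2.5 0.8 2.9]
delta [-0.5 -2.1  2.5] twist 0.0
```

Gripped at 15.3 mm. I'll raise the force and lift slowly, 20 mm first.

>>> drive_tool([
  {"x":0,"y":2,"z":0,"twist":0,"fingers":5},
  {"x":0,"y":2,"z":0,"twist":0,"fingers":5},
  {"x":0,"y":2,"z":-4,"twist":0,"fingers":5},
  {"x":0,"y":2,"z":-8,"twist":0,"fingers":5},
  {"x":0,"y":2,"z":-12,"twist":0,"fingers":5},
  {"x":0,"y":2,"z":-16,"twist":0,"fingers":5},
  {"x":0,"y":2,"z":-20,"twist":0,"fingers":5},
  {"x":0,"y":2,"z":-20,"twist":0,"fingers":5},
], force=90)

```text
t: 12.05
position: [534.7, 170.3, 172.3]
ee_rot: [0.707, 0.707, 0.0, 0.0]
wrist_force: [-0.1, -0.3, -6.6]
grip_width: 13.9
grip_force: 88.1
```

```bash
cat > lv.py <<'E'
import sys
from m import *
S=snap('scene',sys.argv[1])
s=blob(S,(270,200,370,450),(100,90,30),(130,255,255)); a=axis(s)
r=blob(S,(345,150,395,370),(170,100,40),(180,255,255)); b=axis(r)
for n,q,y,ez in(('blue',a,259.5,158),('red',b,80.5,174)):
    L=[]
    for p in sorted(q[1:3],key=lambda p:p[1]):
        o,d=ray(S,*p); L.append((o+d*(y-o[1])/d[1]).round(1))
    print(n,len(s if n=='blue' else r),'end',L[0],'low',L[1],'rise',L[0][2]-ez)
E
python3 d.py 533 170 250; python3 lv.py s8.png
```

```text
t 12.05 pos [534.7 170.3 172.3] yaw 1.571 j [ 0.13  0.43 -0.69  1.76  0.31  1.06 -0.67] w 13.9 gf 88.1 F [-0.1 -0.3 -6.6]
delta [ -0.3  -1.6 -77.7] twist -0.0
blue 189 end [536.3 259.5 181.6] low [536.3 259.5 113.1] rise 23.599999999999994
red 2 end [539.8  80.5 157.9] low [542.6  80.5 153.7] rise -16.099999999999994
```

It now carries the full weight, 6.6 N, and both lines look upright. Lifting the rest.

>>> drive_tool([
  {"x":0,"y":0,"z":-8,"twist":0,"fingers":5},
  {"x":0,"y":0,"z":-18,"twist":0,"fingers":5},
  {"x":0,"y":0,"z":-28,"twist":0,"fingers":5},
  {"x":0,"y":0,"z":-38,"twist":0,"fingers":5},
  {"x":0,"y":0,"z":-48,"twist":0,"fingers":5},
  {"x":0,"y":0,"z":-58,"twist":0,"fingers":5},
  {"x":0,"y":0,"z":-68,"twist":0,"fingers":5},
  {"x":0,"y":0,"z":-76,"twist":0,"fingers":5},
  {"x":0,"y":0,"z":-80,"twist":0,"fingers":5},
  {"x":0,"y":0,"z":-80,"twist":0,"fingers":5},
])

```text
t: 13.1
position: [534.6, 170.3, 252.4]
ee_rot: [0.707, 0.707, 0.0, 0.0]
wrist_force: [-0.3, 0.4, -6.3]
grip_width: 14.1
grip_force: 88.2
```

>>> drive_tool([
  {"x":0,"y":0,"z":0,"twist":0,"fingers":5},
  {"x":0,"y":0,"z":0,"twist":0,"fingers":5},
  {"x":0,"y":0,"z":0,"twist":0,"fingers":5},
  {"x":0,"y":0,"z":0,"twist":0,"fingers":5},
  {"x":0,"y":0,"z":0,"twist":0,"fingers":5},
])

```text
t: 13.6
position: [534.3, 170.2, 251.6]
ee_rot: [0.707, 0.707, -0.0, -0.0]
wrist_force: [0.2, -0.0, -7.3]
grip_width: 14.1
grip_force: 88.2
```

```bash
sed -i 's/(170,100,40),(180,255,255)/(0,170,60),(6,255,255)/' lv.py; python3 d.py 533 170 250; python3 lv.py s9.png
```

```text
t 13.6 pos [534.3 170.2 251.6] yaw 1.571 j [ 0.16  0.35 -0.72  1.66  0.24  1.22 -0.61] w 14.1 gf 88.2 F [ 0.2 -0.  -7.3]
delta [-0.2 -1.3  1.6] twist 0.0
blue 222 end [535.6 259.5 260.1] low [535.9 259.5 193.2] rise 102.10000000000002
red 128 end [533.1  80.5 263.5] low [535.7  80.5 204.9] rise 89.5
```

```bash
python3 -c "
from workcell import robot
print(robot.close_job())"
```

```text
the job is handed in; nothing more can be done
None
```

The job is handed in at 13.6 s, with no verdict returned: the screwdriver is seated in the empty cup, and the carrier is held still by its grip bar about 10 cm above the bench, level to about 1 degree, with both screwdrivers in their cups.

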